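# Put the stray stationery back in the desk tray

### The job

Clear the stray stationery off the study table: put the purple eraser, the spoon-shaped bookmark, the orange pencil sharpener and the teal roll of washi tape back in the desk tray, each lying flat on the floor of the bin that already holds one of its kind. Leave the teaspoon and the purple memory stick lying where they are: they look alike but do not belong in the tray.

Things in the scene. Friction and masses are not known exactly. Their poses are not given: they have to be found in the camera images.
- eraser: The purple silicone eraser: a loose rounded block with a pale lilac paper sleeve round its middle, 50 mm long (its x axis), 24 mm wide (y), 14 mm high, about 22 g. Origin at the centre of its underside, z up. Lies flat on the table (height 0).
- bookmark: The spoon-shaped bookmark, loose, flat on the table: stainless steel cut to a spoon's outline, 5 mm thick all over, about 30 g, 112 mm long. Along its x axis: straight handle 10 mm wide from -66 to +14 mm, flat oval head with one dark lengthwise slot, 22 mm wide, from +13 to +46 mm. Origin on the handle's centre line near the centre of mass, at the underside; z up.
- sharpener: The pencil sharpener: a loose orange plastic block, 28 mm long (its x axis), 24 mm wide (y), 15 mm high, with two steel blades on top and two pencil holes in its -x face; about 18 g. Origin at the centre of its underside, z up. Stands flat on the table.
- tape: The roll of washi tape: a loose teal ring lying flat on the table, 40 mm outer and 30 mm inner diameter, 15 mm high, with a tan core; about 20 g. Origin on its axis at its underside, z up.
- bin_erasers: Fixed shallow white bin, one of 4 alike, side by side in varying order in a wooden tray. 150 (x) x 78 (y) x 18 mm, walls and floor 3 mm: inside 144 x 72, 15 deep. Origin: centre of underside, 6 mm above the table (rim at 24 mm); x points away from the robot. Erasers: a fixed white eraser in a blue sleeve (22 along x, 34 across, 12 high) lies centred 55 mm towards +x.
- bin_bookmarks: Fixed shallow white bin, one of 4 alike, side by side in varying order in a wooden tray. 150 (x) x 78 (y) x 18 mm, walls and floor 3 mm: inside 144 x 72, 15 deep. Origin: centre of underside, 6 mm above the table (rim at 24 mm); x points away from the robot. Bookmarks: a fixed flat brass bookmark (107 x 14, 2 mm thick) lies lengthwise along the +y wall, 28 mm off the centre line.
- bin_sharpeners: Fixed shallow white bin, one of 4 alike, side by side in varying order in a wooden tray. 150 (x) x 78 (y) x 18 mm, walls and floor 3 mm: inside 144 x 72, 15 deep. Origin: centre of underside, 6 mm above the table (rim at 24 mm); x points away from the robot. Sharpeners: a fixed red sharpener (24 along x, 28 across, 15 high) stands centred 54 mm towards +x.
- bin_tapes: Fixed shallow white bin, one of 4 alike, side by side in varying order in a wooden tray. 150 (x) x 78 (y) x 18 mm, walls and floor 3 mm: inside 144 x 72, 15 deep. Origin: centre of underside, 6 mm above the table (rim at 24 mm); x points away from the robot. Tapes: a fixed yellow roll of tape (40 diameter, 15 high) lies centred 50 mm towards +x.
- teaspoon: A look-alike that stays: a real stainless teaspoon, loose on the table: hollow oval bowl (45 x 31 mm, 10 mm high) at its +x end, thin arched handle, no slot, 10 mm wide at the tail; 135 mm long (from -68 to +67 mm along its x axis), up to 13 mm high, about 30 g. Origin on its centre line at table height, z up.
- memory_stick: A look-alike that stays: a purple USB memory stick, 44 x 19 x 9 mm with a bare steel plug 13 mm long at its +x end (57 mm in all), about 14 g, lying on the table. Origin on its centre line at its underside, z up, midway between its ends.

How it is judged:
By the outcome, as a careful person would: the job done as asked, in the order asked, and still so for the second after the job is handed in, with the robot touching nothing.
It also fails if it takes over 104 s, if anything falls off the work surface, if the arm or the gripper's body presses on something with over 40 N, if the wrist force passes 120 N, or if a joint passes its speed limit or range.

### The arm

A 6-joint arm with a two-finger parallel gripper is mounted at the origin on the work surface. World frame = base frame: x ahead of the robot, y to its left, z up, the work surface at z = 0. Lengths are in mm, angles in rad, forces in N, time in s.
With the tool pointing down it reaches from about 350 to 975 mm from the base axis. Payload 7.1 kg.
Tool frame: the origin (TCP) lies between the finger pads; the fingertips stand 8 mm ahead of it and the grasp point (between the pads) lies 11 mm behind it; x points along the fingers, y is the direction in which the jaws open and shut, and the axes are right-handed (so a half turn about x gives the same grasp; the last joint's range is limited). The gripper opens to 88 mm and grips with 3 to 60 N. Pads are 20 mm wide; open, the fingers measure 115 mm over their backs; the gripper's body (75 mm by 178 mm) begins 61 mm behind the grasp point.
Start: joints at [1.136, 0.423, 1.63, -0, 1.089, -0.019], TCP at [252.419, 571.743, 230.675] pointing down, gripper open.
Joint ranges: [-3, 3], [-0.9, 2.11], [0.09, 2.58], [-1.31, 4.45], [0.11, 2.69], [-2.54, 2.54]. Speed limits (rad/s): [2.39, 2.39, 3.01, 3.14, 3.14, 3.14].

### API

Orientations are given as a rotation vector (axis times angle).
In Python, from workcell import ctrl gives the robot as it stands.
- The arm moves only by the tool apply_moves, never from a script. Its argument "increments" is a list of rows, each an object with "gripper": the opening in per cent of the stroke, from 0 (shut) to 100 (fully open); "delta_pos": the shift along the tool's x, y, z in cm, a list of three; "dr": the turn, a rotation vector about the tool's x, y, z in rad, a list of three. In form: [{"gripper": gripper, "delta_pos": [dx, dy, dz], "dr": [ax, ay, az]}, ...]. A call has exactly 5 rows; each row shifts and turns the commanded pose from where the row before left it, along the tool's axes as they then stand; what a row does not reach is not made up. A row lasts 1/12 s, in which the tool goes at most 41.7 mm and 7.16 degrees, less where a joint would pass 70% of its speed; a pose out of reach is approached as far as the arm can. A call with a gripper value outside its range is refused whole. The fingers move at their own pace and stop on an object; the grip force is fixed at half the most. Time passes only in rows, so rows that do not move let the fingers close, or fill a call up. It gives the time, the measured TCP pose, the force and the opening at its end, in the units of the state.
- ctrl.get_obs(): the state, without advancing time (a new reading comes with each control period).
- ctrl.get_image(name): name is "scene" or "side" or "wrist"; returns a dict with "img" (420x560x3 uint8, red, green, blue), "range_z" (420x560 float32, mm along the optical axis (not along the pixel's ray), 0 where there is no reading), "mtx" (3x3 intrinsics, pixels), "rvec" (rotation vector, rad) and "tvec" (3), from world to camera coordinates, as OpenCV has them. Camera axes: x right, y down, z forward; pixel columns grow to the right and rows downward; lengths in mm; the calibration is good to about 2 mm. A picture is of the moment at which its call begins.
- ctrl.close_job(): hands the job in, once; it reports no verdict.
The state is a dict: "t": time; "qpos": joint angles; "qvel": joint speeds; "joint_torque": joint torques, N m; "ee_pos": TCP position; "orientation": TCP orientation; "ft_force": force on the tool from outside, world axes, zero at the start; "moment": the same for the moment, N m; "width": finger opening in mm.
Only numpy, scipy, OpenCV 4.12 (cv2) and the standard library are available. Lean on these libraries where they do the work, as an engineer would, in place of code of your own. Each camera call takes 0.05 s, during which the arm holds its last target. There are 200 camera calls.

## Working session

There is one attempt and no reset: what is moved stays moved. The work goes in short steps, Python scripts to look and compute and a tool call to move; the robot and the scene stay as the last step left them, time stands still between calls to the robot, and variables do not carry over. Pictures are saved under pics/ and viewed, about 12 in all and at most 16, crops included, and the job is handed in when it is done.

Besides the shell and the picture viewer there is one more tool, called after ">>>" as name([rows], argument=value, ...), one row to a line, values as JSON. apply_moves: Moves the arm, as the interface text tells. Its arguments: {"type":"object","properties":{"increments":{"type":"array","items":{"type":"object","properties":{"gripper":{"type":"number"},"delta_pos":{"type":"array","items":{"type":"number"}},"dr":{"type":"array","items":{"type":"number"}}}}}},"required":["increments"]}

```bash
mkdir -p pics; ls; cat > h.py <<'E'
import numpy as np, cv2
from workcell import ctrl
def cam(name):
    d=ctrl.get_image(name); d['R']=cv2.Rodrigues(np.array(d['rvec'],float))[0]; d['t']=np.array(d['tvec'],float).ravel(); return d
def save(d,fn): cv2.imwrite('pics/'+fn,cv2.cvtColor(d['img'],cv2.COLOR_RGB2BGR))
def ray(d,uv,z):
    uv=np.atleast_2d(np.array(uv,float)); v=np.c_[uv,np.ones(len(uv))]@np.linalg.inv(d['mtx']).T@d['R']
    c=-d['R'].T@d['t']; return c+v*((z-c[2])/v[:,2])[:,None]
def cloud(d):
    h,w=d['range_z'].shape; u,v=np.meshgrid(np.arange(w),np.arange(h)); Z=d['range_z']
    p=(np.stack([u,v,np.ones_like(u)],-1)@np.linalg.inv(d['mtx']).T)*Z[...,None]
    p=(p-d['t'])@d['R']; p[Z<=0]=np.nan; return p
E
python3 - <<'E'
from h import *
o=ctrl.get_obs(); print({k:np.round(v,3) for k,v in o.items()})
for n in ['scene','side','wrist']:
    d=cam(n); save(d,n+'0.png'); print(n,np.round(-d['R'].T@d['t']),np.round(d['mtx'][0,0]),(d['range_z']>0).mean())
E
```

```text
pics
{'t': np.float64(0.0), 'qpos': array([ 1.136,  0.424,  1.631,  0.   ,  1.089, -0.019]), 'qvel': array([ 0.003,  0.   , -0.001,  0.001,  0.001, -0.001]), 'joint_torque': array([ 1.0000e-03, -5.4462e+01, -2.7366e+01,  6.4000e-02,  2.3000e-02,
       -0.0000e+00]), 'ee_pos': array([252.164, 571.269, 229.897]), 'orientation': array([ 0.325,  1.546, -0.327]), 'ft_force': array([-0.945, -0.048, -0.98 ]), 'moment': array([0.031, 0.07 , 0.013]), 'width': np.float64(87.776)}
scene [1046. -456.  809.] 469.0 0.9960969387755102
side [131. 564. 524.] 387.0 0.9655229591836735
wrist [183. 602. 383.] 339.0 0.9959778911564626
```

View pics/scene0.png

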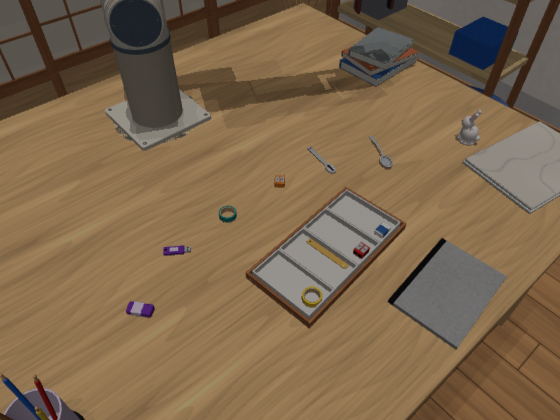

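View pics/side0.png

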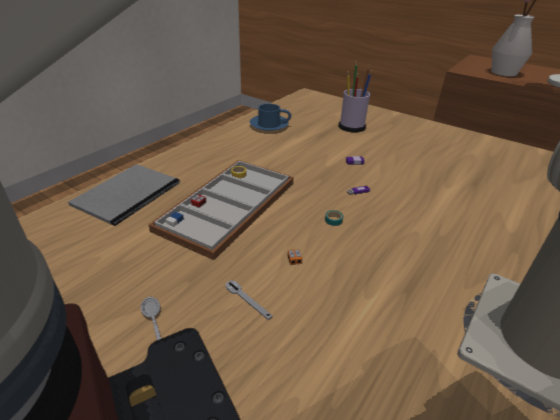

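The scene view shows the eraser at (140,310), memory stick (175,250), tape (228,213), sharpener (280,181), bookmark (321,160) and teaspoon (382,152). From +y to -y the bins hold the eraser (382,230), sharpener (361,249), bookmark (327,253) and tape (312,296). The side view agrees.

```bash
python3 - <<'E'
from h import *
for n in ['scene','side']:
    d=cam(n); P=cloud(d); print(n)
    rois={'scene':{'eraser':(120,295,160,322),'stick':(158,242,194,258),'tape':(215,203,240,224),'sharp':(272,173,288,190),'bookmark':(300,140,340,178),'spoon':(366,130,396,172),'yellow':(298,284,325,308),'brass':(303,236,350,270)},
     'side':{'eraser':(340,152,368,168),'stick':(344,182,374,198),'tape':(322,208,348,227),'sharp':(285,247,305,267),'bookmark':(220,275,278,322)}}[n]
    hsv=cv2.cvtColor(d['img'],cv2.COLOR_RGB2HSV)
    for k,(a,b,c,e) in rois.items():
        p=P[b:e,a:c].reshape(-1,3); hs=hsv[b:e,a:c].reshape(-1,3)
        if k in('bookmark','spoon'): m=(hs[:,1]<70)
        elif k in('eraser','stick'): m=(hs[:,0]>115)&(hs[:,0]<165)&(hs[:,1]>30)
        elif k=='tape': m=(hs[:,0]>75)&(hs[:,0]<105)&(hs[:,1]>80)
        elif k=='sharp': m=(p[:,2]>7)
        else: m=(hs[:,0]>15)&(hs[:,0]<32)&(hs[:,1]>120)
        q=p[m]; q=q[~np.isnan(q[:,0])]
        if len(q)<5: print(k,'few');continue
        (cx,cy),(w,h),ang=cv2.minAreaRect(q[:,:2].astype(np.float32))
        print(k,len(q),'rect',np.round([cx,cy,w,h,ang],1),'med',np.round(np.median(q,0),1),'zmax',np.round(q[:,2].max(),1))
    # tray bins: white floor
    p=P.reshape(-1,3); hs=hsv.reshape(-1,3)
    m=(hs[:,1]<40)&(hs[:,2]>120)&(p[:,2]>3)&(p[:,2]<40)&(p[:,0]>380)&(p[:,0]<900)&(abs(p[:,1])<350)
    mi=m.reshape(P.shape[:2]).astype(np.uint8); nn,lab,st,_=cv2.connectedComponentsWithStats(cv2.morphologyEx(mi,cv2.MORPH_CLOSE,np.ones((5,5))))
    i=1+np.argmax(st[1:,4]); q=P[(lab==i)&(mi>0)]
    print('bins',len(q),[np.round(x,1) for x in cv2.minAreaRect(q[:,:2].astype(np.float32))],np.round(np.percentile(q[:,2],[5,50,95]),1))
    print('table z',np.round(np.nanmedian(P[200:240,120:160,2] if n=='scene' else P[330:360,300:340,2]),1))
E
```

```text
scene
eraser 224 rect [ 518.7 -350.9   53.5   30.4   35.5] med [ 529.7 -348.1   14.9] zmax 20.3
stick 158 rect [ 437.9 -222.4   45.1   29.8   50.2] med [ 442.4 -226.1   10.4] zmax 14.4
tape 95 rect [433.3 -77.5  36.4  39.1  52.9] med [445.9 -84.7  14.7] zmax 19.3
sharp 110 rect [431.   81.6  22.   33.   48.9] med [433.5  79.1  16.8] zmax 21.6
bookmark 176 rect [433.7 222.9  26.5 118.6  78.9] med [448.9 217.2   6.8] zmax 11.3
spoon 179 rect [515.3 361.3  35.9 133.   56. ] med [541.3 343.7   9.5] zmax 18.6
yellow 144 rect [720.3 -83.3  37.9  49.5   9.3] med [726.8 -95.9  25.3] zmax 29.7
brass 256 rect [661.6  14.9 105.6  16.9   6.4] med [662.6  14.9  13.1] zmax 17.3
bins 6131 [array([656.7,  26.3]), array([150.8, 316.9]), np.float64(6.7)] [ 8.8 11.5 26.8]
table z 1.6
side
eraser 115 rect [ 515.4 -347.3   46.7   23.    40.1] med [ 514.1 -343.    13.3] zmax 16.9
stick 100 rect [ 435.5 -222.9   43.1   19.9   54.8] med [ 434.  -220.9    9.4] zmax 11.7
tape 81 rect [423.3 -63.3  34.2  13.2  21.2] med [421.6 -60.6  10.3] zmax 17.3
sharp 169 rect [425.6  83.3  24.9  30.1  44.4] med [423.8  86.6  15.6] zmax 18.8
bookmark 417 rect [432.7 215.9  22.2 113.9  85.2] med [439.8 220.2   5.6] zmax 8.2
bins 3161 [array([653.7,  26.2]), array([150.7, 315.2]), np.float64(6.4)] [ 8.7 10.3 25.5]
table z 0.6
```

View pics/wrist0.png

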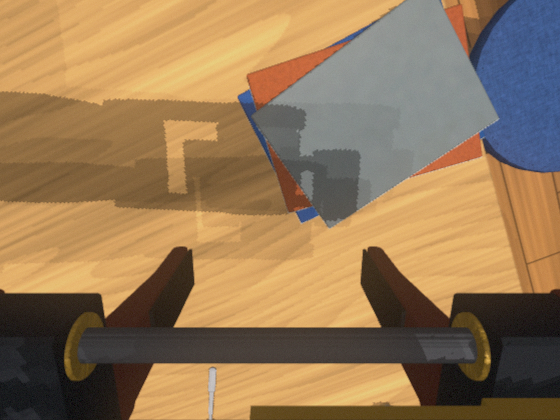

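The wrist view shows only books, because the arm is parked off to the side. Next I'll write the move planner and head for the eraser.

```bash
cat >> h.py <<'E'
def plan(x,y,z,yaw):
    """turn first (rad, tool axes), then shift (cm, tool axes after turn); yaw of jaw axis deg (mod 180)"""
    o=ctrl.get_obs(); R=cv2.Rodrigues(np.array(o['orientation'],float))[0]
    a0=np.degrees(np.arctan2(R[1,1],R[0,1]))
    for k in (-360,-180,0,180,360):
        yw=yaw+k
        if abs(yw-a0)>185: continue
        a=np.radians(yw); T=np.array([[0,np.cos(a),np.sin(a)],[0,np.sin(a),-np.cos(a)],[-1,0,0]])
        dr=cv2.Rodrigues(R.T@T)[0].ravel(); sh=T.T@(np.array([x,y,z])-o['ee_pos'])/10
        print('yaw now %.1f -> %.1f'%(a0,yw),'turn',np.round(dr,3),'shift cm',np.round(sh,2))
    print('t %.2f'%o['t'],'q',np.round(o['qpos'],2),'pos',np.round(o['ee_pos'],1),'F',np.round(o['ft_force'],1),'w %.1f'%o['width'])
E
python3 -c "
from h import *
plan(517,-349,150,128)"
```

```text
yaw now 66.2 -> -52.0 turn [2.063e+00 1.000e-03 0.000e+00] shift cm [ 8.03 88.83 35.82]
yaw now 66.2 -> 128.0 turn [-1.079e+00 -0.000e+00  1.000e-03] shift cm [  8.03 -88.83 -35.82]
t 0.25 q [ 1.14  0.42  1.63 -0.    1.09 -0.02] pos [252.3 571.5 230.3] F [ 0.4 -0.1 -0.5] w 87.9
```

>>> apply_moves([
  {"gripper": 100, "delta_pos": [0, 0, 0], "dr": [0.1214, 0, 0]},
  {"gripper": 100, "delta_pos": [0, 0, 0], "dr": [0.1214, 0, 0]},
  {"gripper": 100, "delta_pos": [0, 0, 0], "dr": [0.1214, 0, 0]},
  {"gripper": 100, "delta_pos": [0, 0, 0], "dr": [0.1214, 0, 0]},
  {"gripper": 100, "delta_pos": [0, 0, 0], "dr": [0.1214, 0, 0]},
])

```text
t: 0.67
ee_pos: [252.4, 571.6, 230.5]
orientation: [0.801, 1.418, -0.802]
ft_force: [-0.7, 0.3, 0.1]
width: 87.9
```

>>> apply_moves([
  {"gripper": 100, "delta_pos": [0, 0, 0], "dr": [0.1214, 0, 0]},
  {"gripper": 100, "delta_pos": [0, 0, 0], "dr": [0.1214, 0, 0]},
  {"gripper": 100, "delta_pos": [0, 0, 0], "dr": [0.1214, 0, 0]},
  {"gripper": 100, "delta_pos": [0, 0, 0], "dr": [0.1214, 0, 0]},
  {"gripper": 100, "delta_pos": [0, 0, 0], "dr": [0.1214, 0, 0]},
])

```text
t: 1.08
ee_pos: [252.3, 571.6, 230.5]
orientation: [1.257, 1.178, -1.257]
ft_force: [1.1, -0.8, -0.3]
width: 87.8
```

>>> apply_moves([
  {"gripper": 100, "delta_pos": [0, 0, 0], "dr": [0.1214, 0, 0]},
  {"gripper": 100, "delta_pos": [0, 0, 0], "dr": [0.1214, 0, 0]},
  {"gripper": 100, "delta_pos": [0, 0, 0], "dr": [0.1214, 0, 0]},
  {"gripper": 100, "delta_pos": [0, 0, 0], "dr": [0.1214, 0, 0]},
  {"gripper": 100, "delta_pos": [0, 0, 0], "dr": [0.1214, 0, 0]},
])

```text
t: 1.5
ee_pos: [252.4, 571.7, 230.5]
orientation: [1.684, 0.812, -1.685]
ft_force: [0.8, -0.2, -0.2]
width: 88.0
```

>>> apply_moves([
  {"gripper": 100, "delta_pos": [0, 0, 0], "dr": [0.1214, 0, 0]},
  {"gripper": 100, "delta_pos": [0, 0, 0], "dr": [0.1214, 0, 0]},
  {"gripper": 100, "delta_pos": [0.287, 3.17, 1.28], "dr": [0, 0, 0]},
  {"gripper": 100, "delta_pos": [0.287, 3.17, 1.28], "dr": [0, 0, 0]},
  {"gripper": 100, "delta_pos": [0.287, 3.17, 1.28], "dr": [0, 0, 0]},
])

```text
t: 1.92
ee_pos: [280.5, 472.1, 221.7]
orientation: [1.839, 0.633, -1.839]
ft_force: [1.0, -0.6, 1.0]
width: 87.9
```

>>> apply_moves([
  {"gripper": 100, "delta_pos": [0.287, 3.17, 1.28], "dr": [0, 0, 0]},
  {"gripper": 100, "delta_pos": [0.287, 3.17, 1.28], "dr": [0, 0, 0]},
  {"gripper": 100, "delta_pos": [0.287, 3.17, 1.28], "dr": [0, 0, 0]},
  {"gripper": 100, "delta_pos": [0.287, 3.17, 1.28], "dr": [0, 0, 0]},
  {"gripper": 100, "delta_pos": [0.287, 3.17, 1.28], "dr": [0, 0, 0]},
])

```text
t: 2.33
ee_pos: [327.6, 307.2, 207.7]
orientation: [1.84, 0.633, -1.84]
ft_force: [-0.1, 0.3, -0.8]
width: 88.1
```

>>> apply_moves([
  {"gripper": 100, "delta_pos": [0.287, 3.17, 1.28], "dr": [0, 0, 0]},
  {"gripper": 100, "delta_pos": [0.287, 3.17, 1.28], "dr": [0, 0, 0]},
  {"gripper": 100, "delta_pos": [0.287, 3.17, 1.28], "dr": [0, 0, 0]},
  {"gripper": 100, "delta_pos": [0.287, 3.17, 1.28], "dr": [0, 0, 0]},
  {"gripper": 100, "delta_pos": [0.287, 3.17, 1.28], "dr": [0, 0, 0]},
])

```text
t: 2.75
ee_pos: [374.7, 142.9, 193.4]
orientation: [1.84, 0.633, -1.839]
ft_force: [0.4, 0.3, -0.3]
width: 87.7
```

>>> apply_moves([
  {"gripper": 100, "delta_pos": [0.287, 3.17, 1.28], "dr": [0, 0, 0]},
  {"gripper": 100, "delta_pos": [0.287, 3.17, 1.28], "dr": [0, 0, 0]},
  {"gripper": 100, "delta_pos": [0.287, 3.17, 1.28], "dr": [0, 0, 0]},
  {"gripper": 100, "delta_pos": [0.287, 3.17, 1.28], "dr": [0, 0, 0]},
  {"gripper": 100, "delta_pos": [0.287, 3.17, 1.28], "dr": [0, 0, 0]},
])

```text
t: 3.17
ee_pos: [421.6, -21.7, 179.1]
orientation: [1.841, 0.632, -1.84]
ft_force: [0.5, 0.1, -0.4]
width: 87.9
```

>>> apply_moves([
  {"gripper": 100, "delta_pos": [0.287, 3.17, 1.28], "dr": [0, 0, 0]},
  {"gripper": 100, "delta_pos": [0.287, 3.17, 1.28], "dr": [0, 0, 0]},
  {"gripper": 100, "delta_pos": [0.287, 3.17, 1.28], "dr": [0, 0, 0]},
  {"gripper": 100, "delta_pos": [0.287, 3.17, 1.28], "dr": [0, 0, 0]},
  {"gripper": 100, "delta_pos": [0.287, 3.17, 1.28], "dr": [0, 0, 0]},
])

```text
t: 3.58
ee_pos: [468.5, -186.2, 164.6]
orientation: [1.84, 0.632, -1.84]
ft_force: [0.9, -0.3, 1.2]
width: 87.8
```

>>> apply_moves([
  {"gripper": 100, "delta_pos": [0.287, 3.17, 1.28], "dr": [0, 0, 0]},
  {"gripper": 100, "delta_pos": [0.287, 3.17, 1.28], "dr": [0, 0, 0]},
  {"gripper": 100, "delta_pos": [0.287, 3.17, 1.28], "dr": [0, 0, 0]},
  {"gripper": 100, "delta_pos": [0.287, 3.17, 1.28], "dr": [0, 0, 0]},
  {"gripper": 100, "delta_pos": [0.287, 3.17, 1.28], "dr": [0, 0, 0]},
])

```text
t: 4.0
ee_pos: [515.4, -350.4, 150.1]
orientation: [1.84, 0.632, -1.84]
ft_force: [0.2, -0.5, -0.1]
width: 87.8
```

```bash
python3 - <<'E'
from h import *
d=cam('wrist'); save(d,'w1.png'); P=cloud(d); hsv=cv2.cvtColor(d['img'],cv2.COLOR_RGB2HSV)
m=(hsv[...,0]>115)&(hsv[...,0]<165)&(hsv[...,1]>25)&(P[...,2]<40)&(P[...,2]>-10)
nn,lab,st,c=cv2.connectedComponentsWithStats(cv2.morphologyEx(m.astype(np.uint8),cv2.MORPH_CLOSE,np.ones((5,5))))
for i in range(1,nn):
    if st[i,4]<200: continue
    ys,xs=np.where((lab==i)&m)
    q=P[ys,xs]; top=q[q[:,2]>11]
    print(st[i],np.round(c[i]),cv2.minAreaRect(ray(d,np.c_[xs,ys],14)[:,:2].astype(np.float32)),'top',len(top), cv2.minAreaRect(top[:,:2].astype(np.float32)) if len(top)>10 else 0, np.median(q[:,2]))
print('tcp px',cv2.projectPoints(np.array([ctrl.get_obs()['ee_pos']]),d['rvec'],d['tvec'],d['mtx'],None)[0].ravel())
E
```

```text
[100 160  37  50 928] [118. 184.] ((444.7160339355469, -232.9782257080078), (44.572547912597656, 17.947954177856445), 55.46604537963867) top 0 0 7.775228405365434
[ 273  175   24   53 1132] [285. 200.] ((521.83984375, -355.9469299316406), (47.54634475708008, 20.130657196044922), 38.85685729980469) top 947 ((521.1571044921875, -354.9658203125), (47.27874755859375, 17.587690353393555), 39.57998275756836) 13.18381105500254
[ 510  199   50   84 1309] [530. 233.] ((631.044677734375, -554.6370849609375), (81.18163299560547, 32.173561096191406), 29.406423568725586) top 1143 ((630.3594360351562, -542.6141967773438), (75.1801528930664, 25.818401336669922), 23.52415657043457) 31.620188151831815
tcp px [285.3177062  277.14486232]
```

View pics/w1.png

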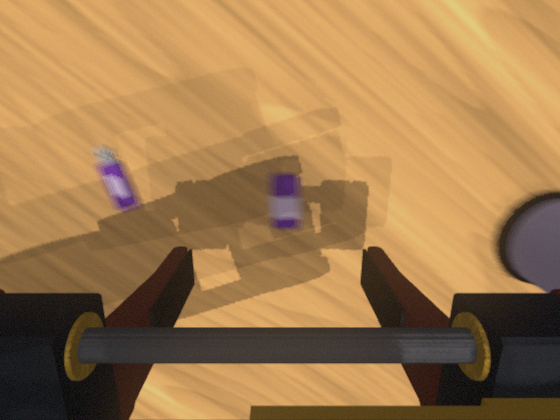

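The wrist view is blurred because the arm was still settling. The eraser is at (285,200), the stick at (118,184) and the pen cup at the right edge. I'll measure again now that it has stopped.

```bash
cat >> h.py <<'E'
def blobs(name,lo,hi,ztop,smin=25,amin=200,zr=(-10,40),xy=None,r=80,fn=None):
    d=cam(name); P=cloud(d); hsv=cv2.cvtColor(d['img'],cv2.COLOR_RGB2HSV)
    if fn: save(d,fn)
    m=(hsv[...,0]>=lo)&(hsv[...,0]<=hi)&(hsv[...,1]>=smin)&(P[...,2]<zr[1])&(P[...,2]>zr[0])
    if xy is not None: m&=np.hypot(P[...,0]-xy[0],P[...,1]-xy[1])<r
    nn,lab,st,c=cv2.connectedComponentsWithStats(cv2.morphologyEx(m.astype(np.uint8),cv2.MORPH_CLOSE,np.ones((5,5))))
    for i in range(1,nn):
        if st[i,4]<amin: continue
        ys,xs=np.where((lab==i)&m); q=P[ys,xs]; top=q[q[:,2]>ztop-3]
        f=lambda a:[np.round(v,1) for v in cv2.minAreaRect(a[:,:2].astype(np.float32))]
        print(name,np.round(c[i]),st[i,4],'ray',f(ray(d,np.c_[xs,ys],ztop)),'top',f(top) if len(top)>10 else 0,'z',np.round(np.percentile(q[:,2],[5,50,95]),1))
    return d
E
python3 - <<'E'
from h import *
d=blobs('wrist',115,165,14,xy=(517,-350)); d=blobs('wrist',115,165,14,xy=(517,-350))
blobs('scene',115,165,14,amin=60,xy=(517,-350))
plan(518,-352,10,-51)
E
```

```text
wrist [272. 197.] 1420 ray [array([ 520.5, -351.4]), array([49.4, 23.1]), np.float64(39.9)] top [array([ 519.8, -351.7]), array([49.3, 22.9]), np.float64(38.2)] z [11.6 13.3 14.6]
wrist [275. 198.] 1406 ray [array([ 520.2, -350.7]), array([49. , 22.7]), np.float64(38.3)] top [array([ 519.6, -351.5]), array([49.4, 22.7]), np.float64(39.4)] z [11.4 13.4 14.6]
scene [140. 309.] 345 ray [array([ 523.3, -351.9]), array([52.5, 28.1]), np.float64(37.8)] top [array([ 521.3, -350.9]), array([49.6, 26.1]), np.float64(39.4)] z [ 7.6 15.1 17.6]
yaw now -52.2 -> -231.0 turn [ 3.121e+00  2.000e-03 -0.000e+00] shift cm [13.97 -0.44  0.06]
yaw now -52.2 -> -51.0 turn [-0.02   0.     0.001] shift cm [13.97  0.44 -0.06]
yaw now -52.2 -> 129.0 turn [ 3.121e+00  2.000e-03 -0.000e+00] shift cm [13.97 -0.44  0.06]
t 4.20 q [-0.61  0.52  1.69  0.    0.94  0.3 ] pos [ 514.8 -348.9  149.7] F [-0.1  0.4  0.1] w 87.8
```

>>> apply_moves([
  {"gripper": 100, "delta_pos": [2.5, 0.25, -0.13], "dr": [-0.02, 0, 0]},
  {"gripper": 100, "delta_pos": [3.2, 0.25, -0.12], "dr": [0, 0, 0]},
  {"gripper": 70, "delta_pos": [3.2, 0, 0], "dr": [0, 0, 0]},
  {"gripper": 50, "delta_pos": [3.0, 0, 0], "dr": [0, 0, 0]},
  {"gripper": 50, "delta_pos": [2.0, 0, 0], "dr": [0, 0, 0]},
])

```text
t: 4.62
ee_pos: [518.9, -348.4, 8.9]
orientation: [1.825, 0.653, -1.829]
ft_force: [0.1, 0.5, 0.8]
width: 71.3
```

>>> apply_moves([
  {"gripper": 50, "delta_pos": [0, 0, 0], "dr": [0, 0, 0]},
  {"gripper": 0, "delta_pos": [0, 0, 0], "dr": [0, 0, 0]},
  {"gripper": 0, "delta_pos": [0, 0, 0], "dr": [0, 0, 0]},
  {"gripper": 0, "delta_pos": [0, 0, 0], "dr": [0, 0, 0]},
  {"gripper": 0, "delta_pos": [0, 0, 0], "dr": [0, 0, 0]},
])

```text
t: 5.03
ee_pos: [520.5, -350.5, 11.8]
orientation: [1.827, 0.649, -1.827]
ft_force: [-0.2, -0.2, 0.6]
width: 38.1
```

>>> apply_moves([
  {"gripper": 0, "delta_pos": [0, 0, 0], "dr": [0, 0, 0]},
  {"gripper": 0, "delta_pos": [0, 0, 0], "dr": [0, 0, 0]},
  {"gripper": 0, "delta_pos": [0, 0, 0], "dr": [0, 0, 0]},
  {"gripper": 0, "delta_pos": [0, 0, 0], "dr": [0, 0, 0]},
  {"gripper": 0, "delta_pos": [0, 0, 0], "dr": [0, 0, 0]},
])

```text
t: 5.45
ee_pos: [520.5, -351.0, 11.6]
orientation: [1.827, 0.648, -1.827]
ft_force: [0.0, 1.9, 4.6]
width: 23.7
```

>>> apply_moves([
  {"gripper": 0, "delta_pos": [-1.0, 0, 0], "dr": [0, 0, 0]},
  {"gripper": 0, "delta_pos": [-1.0, 0, 0], "dr": [-0.1115, 0, 0]},
  {"gripper": 0, "delta_pos": [-1.0, 0, 0], "dr": [-0.1115, 0, 0]},
  {"gripper": 0, "delta_pos": [-1.0, 0, 0], "dr": [-0.1115, 0, 0]},
  {"gripper": 0, "delta_pos": [-1.0, 0, 0], "dr": [-0.1115, 0, 0]},
])

```text
t: 5.87
ee_pos: [520.4, -351.2, 62.3]
orientation: [1.524, 0.969, -1.524]
ft_force: [-0.3, 0.1, -1.7]
width: 23.5
```

>>> apply_moves([
  {"gripper": 0, "delta_pos": [-1.0, 0, 0], "dr": [-0.1115, 0, 0]},
  {"gripper": 0, "delta_pos": [-1.0, 0, 0], "dr": [-0.1115, 0, 0]},
  {"gripper": 0, "delta_pos": [-1.0, 0, 0], "dr": [-0.1115, 0, 0]},
  {"gripper": 0, "delta_pos": [-1.0, 0, 0], "dr": [-0.1115, 0, 0]},
  {"gripper": 0, "delta_pos": [0, 0, 0], "dr": [-0.1115, 0, 0]},
])

```text
t: 6.28
ee_pos: [521.4, -351.9, 103.9]
orientation: [1.12, 1.26, -1.119]
ft_force: [0.5, 0.5, -0.4]
width: 23.6
```

```bash
python3 -c "
from h import *
plan(627.8,140.7,100,6.5)"
```

```text
yaw now 6.9 -> -173.5 turn [-3.135  0.004  0.004] shift cm [  0.39 -16.15  47.74]
yaw now 6.9 -> 6.5 turn [ 0.007  0.002 -0.002] shift cm [  0.39  16.15 -47.74]
yaw now 6.9 -> 186.5 turn [-3.135  0.004  0.004] shift cm [  0.39 -16.15  47.74]
t 6.28 q [-0.61  0.59  1.7  -0.    0.85 -0.73] pos [ 521.4 -351.9  103.9] F [ 0.5  0.5 -0.4] w 23.6
```

>>> apply_moves([
  {"gripper": 0, "delta_pos": [0, 1.077, -3.183], "dr": [0, 0, 0]},
  {"gripper": 0, "delta_pos": [0, 1.077, -3.183], "dr": [0, 0, 0]},
  {"gripper": 0, "delta_pos": [0, 1.077, -3.183], "dr": [0, 0, 0]},
  {"gripper": 0, "delta_pos": [0, 1.077, -3.183], "dr": [0, 0, 0]},
  {"gripper": 0, "delta_pos": [0, 1.077, -3.183], "dr": [0, 0, 0]},
])

```text
t: 6.7
ee_pos: [555.8, -185.6, 101.9]
orientation: [1.125, 1.26, -1.125]
ft_force: [-0.5, -0.4, -0.4]
width: 23.5
```

>>> apply_moves([
  {"gripper": 0, "delta_pos": [0, 1.077, -3.183], "dr": [0, 0, 0]},
  {"gripper": 0, "delta_pos": [0, 1.077, -3.183], "dr": [0, 0, 0]},
  {"gripper": 0, "delta_pos": [0, 1.077, -3.183], "dr": [0, 0, 0]},
  {"gripper": 0, "delta_pos": [0, 1.077, -3.183], "dr": [0, 0, 0]},
  {"gripper": 0, "delta_pos": [0, 1.077, -3.183], "dr": [0, 0, 0]},
])

```text
t: 7.12
ee_pos: [591.2, -21.0, 101.9]
orientation: [1.124, 1.261, -1.124]
ft_force: [-0.1, -0.9, -0.8]
width: 23.9
```

>>> apply_moves([
  {"gripper": 0, "delta_pos": [0, 1.077, -3.183], "dr": [0, 0, 0]},
  {"gripper": 0, "delta_pos": [0, 1.077, -3.183], "dr": [0, 0, 0]},
  {"gripper": 0, "delta_pos": [0, 1.077, -3.183], "dr": [0, 0, 0]},
  {"gripper": 0, "delta_pos": [0, 1.077, -3.183], "dr": [0, 0, 0]},
  {"gripper": 0, "delta_pos": [0, 1.077, -3.183], "dr": [0, 0, 0]},
])

```text
t: 7.53
ee_pos: [626.5, 143.4, 101.9]
orientation: [1.124, 1.261, -1.124]
ft_force: [0.4, 0.5, -0.2]
width: 23.5
```

```bash
python3 - <<'E'
from h import *
for i in range(3): d=cam('wrist')
save(d,'w2.png'); P=cloud(d); plan(627.8,140.7,24,6.5)
# rim & dividers: project expected bin model points check: rim height points
q=P.reshape(-1,3); c=np.array([655,26]); a=np.radians(6.5); E=np.array([[np.cos(a),np.sin(a)],[-np.sin(a),np.cos(a)]])
b=(q[:,:2]-c)@E.T; 
for lo,hi in ((20,40),):
    m=(q[:,2]>lo)&(q[:,2]<hi)
    s=m&(abs(b[:,0]+20)<25); h,e=np.histogram(b[s,1],np.arange(-180,182,3)); print('y ridges',[(int(e[i]),int(h[i])) for i in range(len(h)) if h[i]>40])
    s=m&(b[:,1]>85)&(b[:,1]<150); h,e=np.histogram(b[s,0],np.arange(-110,112,3)); print('x ridges',[(int(e[i]),int(h[i])) for i in range(len(h)) if h[i]>20])
E
```

```text
yaw now 6.8 -> -173.5 turn [-3.137e+00  2.000e-03  0.000e+00] shift cm [ 7.78 -0.08 -0.33]
yaw now 6.8 -> 6.5 turn [ 0.005  0.    -0.001] shift cm [7.78 0.08 0.33]
yaw now 6.8 -> 186.5 turn [-3.137e+00  2.000e-03  0.000e+00] shift cm [ 7.78 -0.08 -0.33]
t 7.68 q [ 0.21  0.61  1.66 -0.    0.87  0.09] pos [626.6 143.9 101.8] F [-0.2 -0.2 -0.5] w 23.6
y ridges [(-6, 126), (-3, 181), (0, 97), (153, 308), (156, 55), (162, 51)]
x ridges [(-86, 22), (-83, 58), (-80, 24), (-77, 126), (-74, 325), (43, 101), (46, 144), (49, 148), (52, 139), (55, 144), (58, 146), (61, 151), (64, 84), (70, 268), (73, 225), (79, 60), (82, 48)]
```

View pics/w2.png

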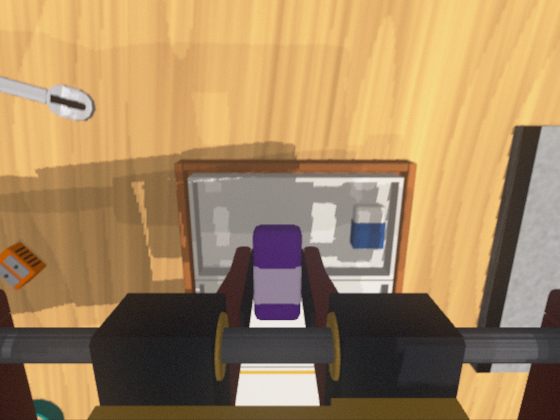

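The wrist view shows the eraser held between the fingers above the erasers bin, whose blue-sleeved eraser is at (368,228). The tray walls fit my estimate.

>>> apply_moves([
  {"gripper": 0, "delta_pos": [2.0, 0.08, 0.3], "dr": [0, 0, 0]},
  {"gripper": 0, "delta_pos": [2.0, 0, 0], "dr": [0, 0, 0]},
  {"gripper": 0, "delta_pos": [2.0, 0, 0], "dr": [0, 0, 0]},
  {"gripper": 0, "delta_pos": [1.3, 0, 0], "dr": [0, 0, 0]},
  {"gripper": 0, "delta_pos": [0.75, 0, 0], "dr": [0, 0, 0]},
])

```text
t: 8.1
ee_pos: [626.0, 137.3, 19.6]
orientation: [1.123, 1.263, -1.128]
ft_force: [-13.4, -3.2, 37.6]
width: 23.1
```

>>> apply_moves([
  {"gripper": 0, "delta_pos": [0, 0, 0], "dr": [0, 0, 0]},
  {"gripper": 0, "delta_pos": [0, 0, 0], "dr": [0, 0, 0]},
  {"gripper": 46, "delta_pos": [0, 0, 0], "dr": [0, 0, 0]},
  {"gripper": 46, "delta_pos": [0, 0, 0], "dr": [0, 0, 0]},
  {"gripper": 46, "delta_pos": [0, 0, 0], "dr": [0, 0, 0]},
])

```text
t: 8.52
ee_pos: [627.7, 138.8, 21.3]
orientation: [1.125, 1.261, -1.124]
ft_force: [0.3, -0.5, -0.0]
width: 38.8
```

>>> apply_moves([
  {"gripper": 46, "delta_pos": [0, 0, 0], "dr": [0, 0, 0]},
  {"gripper": 46, "delta_pos": [-2, 0, 0], "dr": [0, 0, 0]},
  {"gripper": 46, "delta_pos": [-3, 0, 0], "dr": [0, 0, 0]},
  {"gripper": 46, "delta_pos": [-3, 0, 0], "dr": [0, 0, 0]},
  {"gripper": 60, "delta_pos": [-3, 0, 0], "dr": [0, 0, 0]},
])

```text
t: 8.93
ee_pos: [627.0, 138.8, 131.9]
orientation: [1.124, 1.262, -1.125]
ft_force: [0.1, -0.2, -0.3]
width: 44.4
```

```bash
python3 -c "
from h import *
plan(436,219,150,173);plan(436,219,150,83)"
```

```text
yaw now 6.6 -> -7.0 turn [0.237 0.    0.001] shift cm [ -1.81 -19.94  -5.63]
yaw now 6.6 -> 173.0 turn [-2.905e+00 -1.000e-03  0.000e+00] shift cm [-1.81 19.94  5.63]
t 8.93 q [ 0.2   0.57  1.65 -0.    0.92  0.08] pos [627.  138.8 131.9] F [ 0.1 -0.2 -0.3] w 44.4
yaw now 6.6 -> -97.0 turn [1.808e+00 1.000e-03 0.000e+00] shift cm [-1.81 -5.63 19.94]
yaw now 6.6 -> 83.0 turn [-1.334e+00 -0.000e+00  1.000e-03] shift cm [ -1.81   5.63 -19.94]
t 8.93 q [ 0.2   0.57  1.65 -0.    0.92  0.08] pos [627.  138.8 131.9] F [ 0.1 -0.2 -0.3] w 44.4
```

>>> apply_moves([
  {"gripper": 60, "delta_pos": [0, 0, 0], "dr": [-0.1197, 0, 0]},
  {"gripper": 60, "delta_pos": [0, 0, 0], "dr": [-0.1197, 0, 0]},
  {"gripper": 60, "delta_pos": [0, 0, 0], "dr": [-0.1197, 0, 0]},
  {"gripper": 60, "delta_pos": [0, 0, 0], "dr": [-0.1197, 0, 0]},
  {"gripper": 60, "delta_pos": [0, 0, 0], "dr": [-0.1197, 0, 0]},
])

```text
t: 9.35
ee_pos: [627.4, 139.0, 131.2]
orientation: [0.665, 1.466, -0.665]
ft_force: [0.5, 0.1, 0.1]
width: 52.5
```

>>> apply_moves([
  {"gripper": 60, "delta_pos": [0, 0, 0], "dr": [-0.1197, 0, 0]},
  {"gripper": 60, "delta_pos": [0, 0, 0], "dr": [-0.1197, 0, 0]},
  {"gripper": 60, "delta_pos": [0, 0, 0], "dr": [-0.1197, 0, 0]},
  {"gripper": 60, "delta_pos": [0, 0, 0], "dr": [-0.1197, 0, 0]},
  {"gripper": 60, "delta_pos": [0, 0, 0], "dr": [-0.1197, 0, 0]},
])

```text
t: 9.77
ee_pos: [627.3, 138.9, 131.0]
orientation: [0.199, 1.561, -0.199]
ft_force: [-0.1, -0.1, 0.7]
width: 52.9
```

>>> apply_moves([
  {"gripper": 60, "delta_pos": [0, 0, 0], "dr": [-0.1197, 0, 0]},
  {"gripper": 60, "delta_pos": [-0.3, 0.88, -3.22], "dr": [0, 0, 0]},
  {"gripper": 60, "delta_pos": [-0.3, 0.88, -3.22], "dr": [0, 0, 0]},
  {"gripper": 60, "delta_pos": [-0.3, 0.88, -3.22], "dr": [0, 0, 0]},
  {"gripper": 60, "delta_pos": [-0.3, 0.88, -3.22], "dr": [0, 0, 0]},
])

```text
t: 10.18
ee_pos: [503.3, 191.9, 143.0]
orientation: [0.11, 1.568, -0.11]
ft_force: [-0.3, -0.1, -1.4]
width: 52.3
```

>>> apply_moves([
  {"gripper": 60, "delta_pos": [-0.3, 0.88, -3.22], "dr": [0, 0, 0]},
  {"gripper": 60, "delta_pos": [-0.3, 0.88, -3.22], "dr": [0, 0, 0]},
  {"gripper": 60, "delta_pos": [0, 0, 0], "dr": [0, 0, 0]},
  {"gripper": 60, "delta_pos": [0, 0, 0], "dr": [0, 0, 0]},
  {"gripper": 60, "delta_pos": [0, 0, 0], "dr": [0, 0, 0]},
])

```text
t: 10.6
ee_pos: [444.2, 218.4, 149.3]
orientation: [0.109, 1.566, -0.108]
ft_force: [-1.3, 0.9, 0.5]
width: 52.9
```

```bash
python3 - <<'E'
from h import *
d=cam('wrist'); save(d,'w3.png'); P=cloud(d); hsv=cv2.cvtColor(d['img'],cv2.COLOR_RGB2HSV)
m=(hsv[...,1]<60)&(P[...,2]<25)&(P[...,2]>-8)&(np.hypot(P[...,0]-436,P[...,1]-219)<85)
nn,lab,st,c=cv2.connectedComponentsWithStats(cv2.morphologyEx(m.astype(np.uint8),cv2.MORPH_CLOSE,np.ones((7,7))))
for i in range(1,nn):
    if st[i,4]<200: continue
    ys,xs=np.where(lab==i); r=ray(d,np.c_[xs,ys],5)[:,:2]
    print(st[i],np.round(c[i]),cv2.minAreaRect(r.astype(np.float32)))
    # handle line
    for s in (1,):
        rc=cv2.minAreaRect(r.astype(np.float32)); bx=cv2.boxPoints(rc); 
        u,sv,vt=np.linalg.svd(r-r.mean(0),full_matrices=False); v=vt[0]*np.sign(vt[0,0]); w=np.array([-v[1],v[0]]); t=(r-r.mean(0))@v; n=(r-r.mean(0))@w
        print('mean',r.mean(0),'ang',np.degrees(np.arctan2(v[1],v[0])),'t',t.min(),t.max(),'n',n.min(),n.max())
        for k in np.arange(t.min()+4,t.max()-3,10):
            g=abs(t-k)<3; print(round(k-t.min()),np.round([n[g].min(),n[g].max()],1),end='; ')
plan(443,218,10,82)
E
```

```text
[ 264  125   23  122 1639] [275. 192.] ((433.6169128417969, 217.46876525878906), (20.542661666870117, 110.55826568603516), 81.47843933105469)
mean [438.13657417 216.47853402] ang -8.201805913504012 t -59.87913617433091 50.65882321604617 n -10.19448555057297 10.354641967540703
4 [-4.5  4.9]; 14 [-4.5  5. ]; 24 [-4.5  4.2]; 34 [-4.5  4.3]; 44 [-4.6  4.3]; 54 [-4.6  4.4]; 64 [-4.6  4.5]; 74 [-4.6  4.6]; 84 [-9.2 10.2]; 94 [-10.2  10.3]; 104 [-10.2   9.5]; yaw now 82.0 -> -98.0 turn [-3.141e+00  1.000e-03  2.000e-03] shift cm [13.92  0.04  0.15]
yaw now 82.0 -> 82.0 turn [ 0.     0.001 -0.001] shift cm [13.92 -0.04 -0.15]
yaw now 82.0 -> 262.0 turn [-3.141e+00  1.000e-03  2.000e-03] shift cm [13.92  0.04  0.15]
t 10.65 q [ 0.43  0.35  1.97 -0.    0.81 -1.  ] pos [444.5 218.2 149.2] F [-0.4 -0.1 -0.2] w 52.8
```

View pics/w3.png

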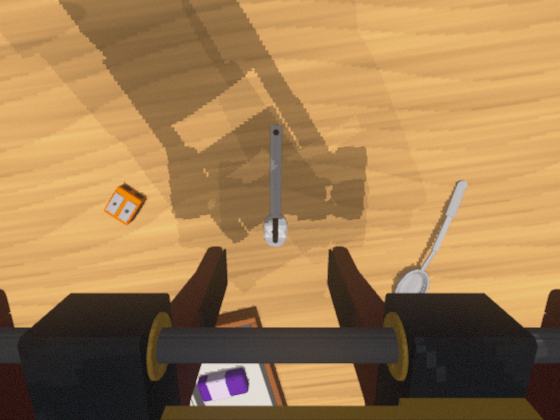

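The wrist view shows the bookmark vertical at (275,125–247) with its slotted head at (275,232), midway between the fingers. The eraser lies flat in its bin at (222,383), the sharpener is at (125,203) and the teaspoon is untouched at right.

>>> apply_moves([
  {"gripper": 60, "delta_pos": [2.5, -0.13, 0], "dr": [0, 0, 0]},
  {"gripper": 45, "delta_pos": [3.2, -0.13, 0], "dr": [0, 0, 0]},
  {"gripper": 35, "delta_pos": [3.0, 0, 0], "dr": [0, 0, 0]},
  {"gripper": 35, "delta_pos": [2.2, 0, 0], "dr": [0, 0, 0]},
  {"gripper": 35, "delta_pos": [1.4, 0, 0], "dr": [0, 0, 0]},
])

```text
t: 11.07
ee_pos: [443.2, 214.5, 23.3]
orientation: [0.11, 1.57, -0.111]
ft_force: [-1.0, 0.4, 0.0]
width: 31.8
```

>>> apply_moves([
  {"gripper": 35, "delta_pos": [0.8, 0, 0], "dr": [0, 0, 0]},
  {"gripper": 35, "delta_pos": [0.5, 0, 0], "dr": [0, 0, 0]},
  {"gripper": 35, "delta_pos": [0.3, 0, 0], "dr": [0, 0, 0]},
  {"gripper": 35, "delta_pos": [0.1, 0, 0], "dr": [0, 0, 0]},
  {"gripper": 35, "delta_pos": [0, 0, 0], "dr": [0, 0, 0]},
])

```text
t: 11.48
ee_pos: [443.7, 215.6, 9.3]
orientation: [0.11, 1.567, -0.109]
ft_force: [0.5, -0.0, 0.4]
width: 30.9
```

>>> apply_moves([
  {"gripper": 0, "delta_pos": [0, 0, 0], "dr": [0, 0, 0]},
  {"gripper": 0, "delta_pos": [0, 0, 0], "dr": [0, 0, 0]},
  {"gripper": 0, "delta_pos": [0, 0, 0], "dr": [0, 0, 0]},
  {"gripper": 0, "delta_pos": [0, 0, 0], "dr": [0, 0, 0]},
  {"gripper": 0, "delta_pos": [0, 0, 0], "dr": [0, 0, 0]},
])

```text
t: 11.9
ee_pos: [443.3, 215.7, 9.3]
orientation: [0.11, 1.567, -0.109]
ft_force: [-0.3, -1.1, 4.6]
width: 9.2
```

>>> apply_moves([
  {"gripper": 0, "delta_pos": [0, 0, 0], "dr": [0, 0, 0]},
  {"gripper": 0, "delta_pos": [0, 0, 0], "dr": [0, 0, 0]},
  {"gripper": 0, "delta_pos": [0, 0, 0], "dr": [0, 0, 0]},
  {"gripper": 0, "delta_pos": [0, 0, 0], "dr": [0, 0, 0]},
  {"gripper": 0, "delta_pos": [0, 0, 0], "dr": [0, 0, 0]},
])

```text
t: 12.32
ee_pos: [443.3, 215.7, 9.3]
orientation: [0.11, 1.567, -0.109]
ft_force: [-0.8, 0.5, 6.5]
width: 9.2
```

>>> apply_moves([
  {"gripper": 0, "delta_pos": [-0.8, 0, 0], "dr": [0, 0, 0]},
  {"gripper": 0, "delta_pos": [-1.5, 0, 0], "dr": [0, 0, 0]},
  {"gripper": 0, "delta_pos": [-1.9, 0, 0], "dr": [-0.085, 0, 0]},
  {"gripper": 0, "delta_pos": [-1.9, 0, 0], "dr": [-0.085, 0, 0]},
  {"gripper": 0, "delta_pos": [-1.9, 0, 0], "dr": [-0.084, 0, 0]},
])

```text
t: 12.73
ee_pos: [442.7, 215.3, 89.9]
orientation: [-0.093, 1.569, 0.093]
ft_force: [0.5, 0.5, -0.1]
width: 9.3
```

>>> apply_moves([
  {"gripper": 0, "delta_pos": [0, -2.596, 1.987], "dr": [0, 0, 0]},
  {"gripper": 0, "delta_pos": [0, -2.596, 1.987], "dr": [0, 0, 0]},
  {"gripper": 0, "delta_pos": [0, -2.596, 1.987], "dr": [0, 0, 0]},
  {"gripper": 0, "delta_pos": [0, -2.596, 1.987], "dr": [0, 0, 0]},
  {"gripper": 0, "delta_pos": [0, -2.596, 1.987], "dr": [0, 0, 0]},
])

```text
t: 13.15
ee_pos: [557.3, 96.6, 89.4]
orientation: [-0.09, 1.569, 0.09]
ft_force: [0.4, 1.0, -0.7]
width: 9.4
```

>>> apply_moves([
  {"gripper": 0, "delta_pos": [0, -2.596, 1.987], "dr": [0, 0, 0]},
  {"gripper": 0, "delta_pos": [0, -2.596, 1.987], "dr": [0, 0, 0]},
  {"gripper": 0, "delta_pos": [0, -2.596, 1.987], "dr": [0, 0, 0]},
  {"gripper": 0, "delta_pos": [0, -2.596, 1.987], "dr": [0, 0, 0]},
  {"gripper": 0, "delta_pos": [0, -2.596, 1.987], "dr": [0, 0, 0]},
])

```text
t: 13.57
ee_pos: [670.7, -21.1, 89.1]
orientation: [-0.09, 1.569, 0.09]
ft_force: [-0.6, 0.2, 0.1]
width: 9.2
```

```bash
python3 - <<'E'
from h import *
for i in range(3): d=cam('wrist')
save(d,'w4.png'); plan(670.2,-19.7,20,96.5)
E
```

```text
yaw now 96.4 -> -83.5 turn [ 3.14e+00  0.00e+00 -1.00e-03] shift cm [ 6.9  -0.19  0.07]
yaw now 96.4 -> 96.5 turn [-0.002  0.001  0.   ] shift cm [ 6.9   0.19 -0.07]
yaw now 96.4 -> 276.5 turn [ 3.14e+00  0.00e+00 -1.00e-03] shift cm [ 6.9  -0.19  0.07]
t 13.72 q [-0.05  0.66  1.6  -0.    0.88 -1.73] pos [671.1 -21.5  89. ] F [-0.4  0.  -0.7] w 9.4
```

View pics/w4.png

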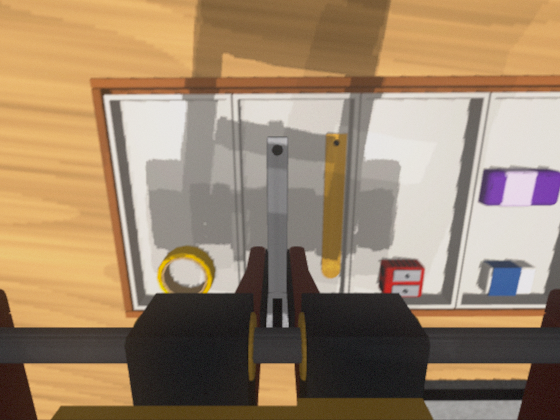

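The wrist view shows the bookmark held parallel to the brass one (335,205) over the bookmarks bin. The purple eraser is flat in its bin at (520,187).

>>> apply_moves([
  {"gripper": 0, "delta_pos": [1.6, 0.15, -0.07], "dr": [0, 0, 0]},
  {"gripper": 0, "delta_pos": [1.8, 0, 0], "dr": [0, 0, 0]},
  {"gripper": 0, "delta_pos": [1.4, 0, 0], "dr": [0, 0, 0]},
  {"gripper": 0, "delta_pos": [0.9, 0, 0], "dr": [0, 0, 0]},
  {"gripper": 0, "delta_pos": [0.6, 0, 0], "dr": [0, 0, 0]},
])

```text
t: 14.13
ee_pos: [667.9, -17.6, 24.4]
orientation: [-0.09, 1.571, 0.091]
ft_force: [0.3, 0.7, 0.2]
width: 9.6
```

>>> apply_moves([
  {"gripper": 0, "delta_pos": [0.4, 0, 0], "dr": [0, 0, 0]},
  {"gripper": 0, "delta_pos": [0.25, 0, 0], "dr": [0, 0, 0]},
  {"gripper": 0, "delta_pos": [0, 0, 0], "dr": [0, 0, 0]},
  {"gripper": 0, "delta_pos": [0, 0, 0], "dr": [0, 0, 0]},
  {"gripper": 24, "delta_pos": [0, 0, 0], "dr": [0, 0, 0]},
])

```text
t: 14.55
ee_pos: [669.7, -18.4, 20.0]
orientation: [-0.09, 1.568, 0.09]
ft_force: [-0.7, -0.3, -0.6]
width: 13.3
```

>>> apply_moves([
  {"gripper": 24, "delta_pos": [0, 0, 0], "dr": [0, 0, 0]},
  {"gripper": 24, "delta_pos": [0, 0, 0], "dr": [0, 0, 0]},
  {"gripper": 24, "delta_pos": [0, 0, 0], "dr": [0, 0, 0]},
  {"gripper": 24, "delta_pos": [-1.5, 0, 0], "dr": [0, 0, 0]},
  {"gripper": 24, "delta_pos": [-2.5, 0, 0], "dr": [0, 0, 0]},
])

```text
t: 14.97
ee_pos: [667.2, -18.3, 57.9]
orientation: [-0.09, 1.574, 0.09]
ft_force: [0.3, 0.3, 0.3]
width: 21.3
```

>>> apply_moves([
  {"gripper": 50, "delta_pos": [-3, 0, 0], "dr": [0, 0, 0]},
  {"gripper": 60, "delta_pos": [-3, 0, 0], "dr": [0, 0, 0]},
  {"gripper": 60, "delta_pos": [-2, 0, 0], "dr": [0, 0, 0]},
  {"gripper": 60, "delta_pos": [0, 0, 0], "dr": [0, 0, 0]},
  {"gripper": 60, "delta_pos": [0, 0, 0], "dr": [0, 0, 0]},
])

```text
t: 15.38
ee_pos: [670.2, -18.4, 141.7]
orientation: [-0.09, 1.565, 0.09]
ft_force: [0.1, -0.6, -0.5]
width: 50.3
```

```bash
python3 - <<'E'
from h import *
d=blobs('scene',3,16,15,smin=150,amin=30,xy=(428,82),r=40)
plan(429,83,150,135); plan(429,83,150,45)
E
```

```text
scene [279. 181.] 126 ray [array([432.6,  78.8]), array([24.1, 41.5]), np.float64(48.8)] top [array([430.5,  82. ]), array([21.9, 33.9]), np.float64(49.0)] z [ 1.9 14.4 17.9]
yaw now 96.6 -> -45.0 turn [ 2.471e+00  0.000e+00 -1.000e-03] shift cm [ -1.01 -24.14   9.81]
yaw now 96.6 -> 135.0 turn [-0.671  0.001  0.   ] shift cm [-1.01 24.14 -9.81]
t 15.43 q [-0.05  0.59  1.58 -0.    0.97 -1.73] pos [669.1 -18.4 139.9] F [ 0.4  0.2 -0. ] w 52.3
yaw now 96.6 -> 45.0 turn [ 0.9    0.001 -0.   ] shift cm [ -1.01  -9.81 -24.14]
yaw now 96.6 -> 225.0 turn [-2.242e+00  0.000e+00  1.000e-03] shift cm [-1.01  9.81 24.14]
t 15.43 q [-0.05  0.59  1.58 -0.    0.97 -1.73] pos [669.1 -18.4 139.9] F [ 0.4  0.2 -0. ] w 52.3
```

>>> apply_moves([
  {"gripper": 60, "delta_pos": [0, 0, 0], "dr": [0.1125, 0, 0]},
  {"gripper": 60, "delta_pos": [0, 0, 0], "dr": [0.1125, 0, 0]},
  {"gripper": 60, "delta_pos": [0, 0, 0], "dr": [0.1125, 0, 0]},
  {"gripper": 60, "delta_pos": [0, 0, 0], "dr": [0.1125, 0, 0]},
  {"gripper": 60, "delta_pos": [0, 0, 0], "dr": [0.1125, 0, 0]},
])

```text
t: 15.85
ee_pos: [667.9, -18.3, 137.3]
orientation: [0.355, 1.545, -0.356]
ft_force: [0.2, -0.5, -0.4]
width: 53.0
```

>>> apply_moves([
  {"gripper": 60, "delta_pos": [0, 0, 0], "dr": [0.1125, 0, 0]},
  {"gripper": 60, "delta_pos": [0, 0, 0], "dr": [0.1125, 0, 0]},
  {"gripper": 60, "delta_pos": [0, 0, 0], "dr": [0.1125, 0, 0]},
  {"gripper": 60, "delta_pos": [-0.12, -1.226, -3.018], "dr": [0, 0, 0]},
  {"gripper": 60, "delta_pos": [-0.12, -1.226, -3.018], "dr": [0, 0, 0]},
])

```text
t: 16.27
ee_pos: [608.1, 6.8, 139.6]
orientation: [0.615, 1.484, -0.616]
ft_force: [-1.2, 0.1, -0.7]
width: 52.9
```

>>> apply_moves([
  {"gripper": 60, "delta_pos": [-0.12, -1.226, -3.018], "dr": [0, 0, 0]},
  {"gripper": 60, "delta_pos": [-0.12, -1.226, -3.018], "dr": [0, 0, 0]},
  {"gripper": 60, "delta_pos": [-0.12, -1.226, -3.018], "dr": [0, 0, 0]},
  {"gripper": 60, "delta_pos": [-0.12, -1.226, -3.018], "dr": [0, 0, 0]},
  {"gripper": 60, "delta_pos": [-0.12, -1.226, -3.018], "dr": [0, 0, 0]},
])

```text
t: 16.68
ee_pos: [456.4, 70.6, 146.4]
orientation: [0.613, 1.485, -0.616]
ft_force: [0.3, 1.2, 0.1]
width: 52.8
```

>>> apply_moves([
  {"gripper": 60, "delta_pos": [-0.12, -1.226, -3.018], "dr": [0, 0, 0]},
  {"gripper": 60, "delta_pos": [0, 0, 0], "dr": [0, 0, 0]},
  {"gripper": 60, "delta_pos": [0, 0, 0], "dr": [0, 0, 0]},
  {"gripper": 60, "delta_pos": [0, 0, 0], "dr": [0, 0, 0]},
  {"gripper": 60, "delta_pos": [0, 0, 0], "dr": [0, 0, 0]},
])

```text
t: 17.1
ee_pos: [430.3, 82.9, 148.7]
orientation: [0.614, 1.482, -0.614]
ft_force: [0.6, 0.5, -0.1]
width: 52.7
```

```bash
python3 - <<'E'
from h import *
d=cam('wrist'); save(d,'w5.png'); P=cloud(d)
m=(P[...,2]>12)&(P[...,2]<19)&(np.hypot(P[...,0]-429,P[...,1]-83)<35)
q=P[m]; print(len(q),[np.round(v,1) for v in cv2.minAreaRect(q[:,:2].astype(np.float32))],np.median(q[:,2]))
blobs('wrist',3,16,15,smin=150,xy=(429,83),r=40)
plan(429,83,11,45)
E
```

```text
842 [array([427.7,  81.5]), array([24.6, 28.3]), np.float64(45.6)] 14.781125083901133
wrist [274. 198.] 549 ray [array([427.2,  82.6]), array([25.2, 30.8]), np.float64(45.6)] top [array([427.4,  81.2]), array([23.6, 28.4]), np.float64(45.7)] z [-0.7 14.  15.4]
yaw now 45.0 -> -135.0 turn [ 3.141 -0.    -0.   ] shift cm [13.77  0.06  0.1 ]
yaw now 45.0 -> 45.0 turn [-0.001  0.    -0.   ] shift cm [13.77 -0.06 -0.1 ]
yaw now 45.0 -> 225.0 turn [ 3.141 -0.    -0.   ] shift cm [13.77  0.06  0.1 ]
t 17.20 q [ 0.16  0.28  2.09 -0.    0.77 -0.62] pos [430.2  82.7 148.7] F [-0.4 -0.3 -0.2] w 52.6
```

View pics/w5.png

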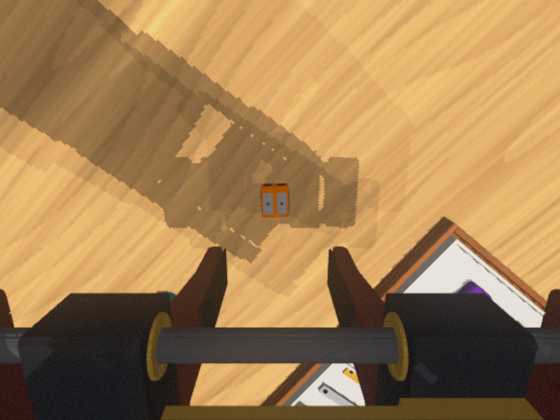

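The wrist view shows the sharpener at (275,200), square to the jaws and centred between the fingers. The jaws will take its 24 mm sides.

>>> apply_moves([
  {"gripper": 60, "delta_pos": [2.5, -0.14, -0.05], "dr": [-0.01, 0, 0]},
  {"gripper": 55, "delta_pos": [3.2, -0.13, -0.05], "dr": [0, 0, 0]},
  {"gripper": 50, "delta_pos": [3.0, 0, 0], "dr": [0, 0, 0]},
  {"gripper": 50, "delta_pos": [2.2, 0, 0], "dr": [0, 0, 0]},
  {"gripper": 50, "delta_pos": [1.4, 0, 0], "dr": [0, 0, 0]},
])

```text
t: 17.62
ee_pos: [426.1, 81.3, 23.5]
orientation: [0.606, 1.486, -0.608]
ft_force: [-0.5, 0.2, 0.1]
width: 43.8
```

>>> apply_moves([
  {"gripper": 50, "delta_pos": [0.8, 0, 0], "dr": [0, 0, 0]},
  {"gripper": 50, "delta_pos": [0.5, 0, 0], "dr": [0, 0, 0]},
  {"gripper": 50, "delta_pos": [0.2, 0, 0], "dr": [0, 0, 0]},
  {"gripper": 50, "delta_pos": [0, 0, 0], "dr": [0, 0, 0]},
  {"gripper": 0, "delta_pos": [0, 0, 0], "dr": [0, 0, 0]},
])

```text
t: 18.03
ee_pos: [427.2, 81.9, 11.5]
orientation: [0.607, 1.483, -0.606]
ft_force: [-0.4, -0.1, -0.6]
width: 40.0
```

>>> apply_moves([
  {"gripper": 0, "delta_pos": [0, 0, 0], "dr": [0, 0, 0]},
  {"gripper": 0, "delta_pos": [0, 0, 0], "dr": [0, 0, 0]},
  {"gripper": 0, "delta_pos": [0, 0, 0], "dr": [0, 0, 0]},
  {"gripper": 0, "delta_pos": [0, 0, 0], "dr": [0, 0, 0]},
  {"gripper": 0, "delta_pos": [0, 0, 0], "dr": [0, 0, 0]},
])

```text
t: 18.45
ee_pos: [427.1, 81.9, 11.5]
orientation: [0.607, 1.483, -0.606]
ft_force: [-1.1, 0.1, 6.2]
width: 23.9
```

>>> apply_moves([
  {"gripper": 0, "delta_pos": [0, 0, 0], "dr": [0, 0, 0]},
  {"gripper": 0, "delta_pos": [0, 0, 0], "dr": [0, 0, 0]},
  {"gripper": 0, "delta_pos": [0, 0, 0], "dr": [0, 0, 0]},
  {"gripper": 0, "delta_pos": [0, 0, 0], "dr": [0, 0, 0]},
  {"gripper": 0, "delta_pos": [0, 0, 0], "dr": [0, 0, 0]},
])

```text
t: 18.87
ee_pos: [427.0, 81.9, 11.5]
orientation: [0.607, 1.483, -0.606]
ft_force: [0.2, -0.2, 7.3]
width: 23.7
```

```bash
python3 -c "
from h import *
plan(635.7,63.1,92,6.5)"
```

```text
yaw now 45.6 -> 6.5 turn [ 0.682  0.    -0.001] shift cm [-8.05 20.52  4.23]
yaw now 45.6 -> 186.5 turn [-2.46e+00  2.00e-03  0.00e+00] shift cm [ -8.05 -20.52  -4.23]
t 18.87 q [ 0.16  0.57  2.14 -0.    0.43 -0.63] pos [427.   81.9  11.5] F [ 0.2 -0.2  7.3] w 23.7
```

>>> apply_moves([
  {"gripper": 0, "delta_pos": [-0.8, 0, 0], "dr": [0, 0, 0]},
  {"gripper": 0, "delta_pos": [-1.3, 0, 0], "dr": [0, 0, 0]},
  {"gripper": 0, "delta_pos": [-1.2, 0, 0], "dr": [0.1137, 0, 0]},
  {"gripper": 0, "delta_pos": [-1.2, 0, 0], "dr": [0.1137, 0, 0]},
  {"gripper": 0, "delta_pos": [-1.2, 0, 0], "dr": [0.1137, 0, 0]},
])

```text
t: 19.28
ee_pos: [426.3, 81.8, 68.9]
orientation: [0.873, 1.389, -0.873]
ft_force: [-0.1, -0.3, 0.4]
width: 23.9
```

>>> apply_moves([
  {"gripper": 0, "delta_pos": [-1.2, 0, 0], "dr": [0.1137, 0, 0]},
  {"gripper": 0, "delta_pos": [-1.2, 0, 0], "dr": [0.1137, 0, 0]},
  {"gripper": 0, "delta_pos": [0, 0, 0], "dr": [0.1137, 0, 0]},
  {"gripper": 0, "delta_pos": [0, 2.93, 0.604], "dr": [0, 0, 0]},
  {"gripper": 0, "delta_pos": [0, 2.93, 0.604], "dr": [0, 0, 0]},
])

```text
t: 19.7
ee_pos: [485.5, 76.4, 92.8]
orientation: [1.125, 1.261, -1.126]
ft_force: [0.2, 0.7, -0.9]
width: 23.9
```

>>> apply_moves([
  {"gripper": 0, "delta_pos": [0, 2.93, 0.604], "dr": [0, 0, 0]},
  {"gripper": 0, "delta_pos": [0, 2.93, 0.604], "dr": [0, 0, 0]},
  {"gripper": 0, "delta_pos": [0, 2.93, 0.604], "dr": [0, 0, 0]},
  {"gripper": 0, "delta_pos": [0, 2.93, 0.604], "dr": [0, 0, 0]},
  {"gripper": 0, "delta_pos": [0, 2.93, 0.604], "dr": [0, 0, 0]},
])

```text
t: 20.12
ee_pos: [636.1, 62.8, 92.4]
orientation: [1.125, 1.261, -1.126]
ft_force: [0.3, -0.4, 0.2]
width: 23.8
```

>>> apply_moves([
  {"gripper": 0, "delta_pos": [0, 0, 0], "dr": [0, 0, 0]},
  {"gripper": 0, "delta_pos": [0, 0, 0], "dr": [0, 0, 0]},
  {"gripper": 0, "delta_pos": [0, 0, 0], "dr": [0, 0, 0]},
  {"gripper": 0, "delta_pos": [0, 0, 0], "dr": [0, 0, 0]},
  {"gripper": 0, "delta_pos": [0, 0, 0], "dr": [0, 0, 0]},
])

```text
t: 20.53
ee_pos: [633.8, 63.1, 92.0]
orientation: [1.125, 1.262, -1.126]
ft_force: [-0.4, -0.9, -0.4]
width: 24.3
```

```bash
python3 -c "
from h import *
save(cam('wrist'),'w6.png')
plan(635.7,63.1,21.3,6.5)"
```

```text
yaw now 6.5 -> -173.5 turn [-3.141e+00 -1.000e-03 -0.000e+00] shift cm [ 7.07 -0.17 -0.02]
yaw now 6.5 -> 6.5 turn [ 0.    -0.     0.001] shift cm [7.07 0.17 0.02]
yaw now 6.5 -> 186.5 turn [-3.141e+00 -1.000e-03 -0.000e+00] shift cm [ 7.07 -0.17 -0.02]
t 20.58 q [ 0.08  0.61  1.68  0.    0.85 -0.03] pos [634.   63.2  92. ] F [-0.1  0.   0.4] w 23.9
```

View pics/w6.png

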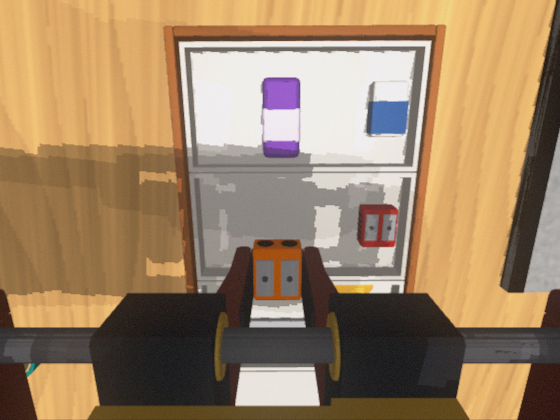

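The wrist view shows the sharpener held upright over its bin, with the red one at (378,225). The eraser is flat at (281,117).

>>> apply_moves([
  {"gripper": 0, "delta_pos": [1.6, 0.1, 0], "dr": [0, 0, 0]},
  {"gripper": 0, "delta_pos": [1.8, 0, 0], "dr": [0, 0, 0]},
  {"gripper": 0, "delta_pos": [1.4, 0, 0], "dr": [0, 0, 0]},
  {"gripper": 0, "delta_pos": [0.9, 0, 0], "dr": [0, 0, 0]},
  {"gripper": 0, "delta_pos": [0.6, 0, 0], "dr": [0, 0, 0]},
])

```text
t: 21.0
ee_pos: [635.2, 63.1, 27.6]
orientation: [1.124, 1.262, -1.127]
ft_force: [-0.3, -0.2, -0.2]
width: 23.5
```

>>> apply_moves([
  {"gripper": 0, "delta_pos": [0.45, 0, 0], "dr": [0, 0, 0]},
  {"gripper": 0, "delta_pos": [0.28, 0, 0], "dr": [0, 0, 0]},
  {"gripper": 0, "delta_pos": [0, 0, 0], "dr": [0, 0, 0]},
  {"gripper": 0, "delta_pos": [0, 0, 0], "dr": [0, 0, 0]},
  {"gripper": 46, "delta_pos": [0, 0, 0], "dr": [0, 0, 0]},
])

```text
t: 21.42
ee_pos: [636.6, 63.1, 22.2]
orientation: [1.126, 1.26, -1.125]
ft_force: [0.6, 0.8, -0.6]
width: 27.5
```

>>> apply_moves([
  {"gripper": 46, "delta_pos": [0, 0, 0], "dr": [0, 0, 0]},
  {"gripper": 46, "delta_pos": [0, 0, 0], "dr": [0, 0, 0]},
  {"gripper": 46, "delta_pos": [0, 0, 0], "dr": [0, 0, 0]},
  {"gripper": 46, "delta_pos": [-1.5, 0, 0], "dr": [0, 0, 0]},
  {"gripper": 46, "delta_pos": [-2.5, 0, 0], "dr": [0, 0, 0]},
])

```text
t: 21.83
ee_pos: [634.1, 62.9, 60.3]
orientation: [1.123, 1.264, -1.129]
ft_force: [0.6, -0.1, 0.4]
width: 40.2
```

>>> apply_moves([
  {"gripper": 80, "delta_pos": [-3, 0, 0], "dr": [0, 0, 0]},
  {"gripper": 80, "delta_pos": [-3, 0, 0], "dr": [0, 0, 0]},
  {"gripper": 80, "delta_pos": [-2, 0, 0], "dr": [0, 0, 0]},
  {"gripper": 80, "delta_pos": [0, 0, 0], "dr": [0, 0, 0]},
  {"gripper": 80, "delta_pos": [0, 0, 0], "dr": [0, 0, 0]},
])

```text
t: 22.25
ee_pos: [637.0, 63.2, 143.9]
orientation: [1.127, 1.258, -1.123]
ft_force: [0.4, 0.2, -0.6]
width: 68.9
```

```bash
python3 - <<'E'
from h import *
d=blobs('scene',75,105,15,smin=80,amin=30,xy=(430,-73),r=40)
plan(430,-73,150,6.5)
E
```

```text
scene [228. 216.] 103 ray [array([435.6, -79.5]), array([36.3, 46.2]), np.float64(52.7)] top [array([433.6, -77.7]), array([36.3, 39.6]), np.float64(53.7)] z [ 5.9 14.9 18.6]
yaw now 6.5 -> -173.5 turn [ 3.141e+00 -1.000e-03 -0.000e+00] shift cm [ -0.78  22.01 -11.19]
yaw now 6.5 -> 6.5 turn [-0.     0.    -0.001] shift cm [ -0.78 -22.01  11.19]
yaw now 6.5 -> 186.5 turn [ 3.141e+00 -1.000e-03 -0.000e+00] shift cm [ -0.78  22.01 -11.19]
t 22.30 q [ 0.08  0.55  1.66 -0.    0.94 -0.03] pos [636.   63.1 142.2] F [-0.1 -0.1 -0. ] w 69.6
```

>>> apply_moves([
  {"gripper": 80, "delta_pos": [-0.1, -2.75, 1.4], "dr": [0, 0, 0]},
  {"gripper": 80, "delta_pos": [-0.1, -2.75, 1.4], "dr": [0, 0, 0]},
  {"gripper": 80, "delta_pos": [-0.1, -2.75, 1.4], "dr": [0, 0, 0]},
  {"gripper": 80, "delta_pos": [-0.1, -2.75, 1.4], "dr": [0, 0, 0]},
  {"gripper": 80, "delta_pos": [-0.1, -2.75, 1.4], "dr": [0, 0, 0]},
])

```text
t: 22.72
ee_pos: [504.8, -22.4, 145.1]
orientation: [1.124, 1.263, -1.127]
ft_force: [0.0, -0.6, 0.3]
width: 70.4
```

>>> apply_moves([
  {"gripper": 80, "delta_pos": [-0.1, -2.75, 1.4], "dr": [0, 0, 0]},
  {"gripper": 80, "delta_pos": [-0.1, -2.75, 1.4], "dr": [0, 0, 0]},
  {"gripper": 80, "delta_pos": [-0.1, -2.75, 1.4], "dr": [0, 0, 0]},
  {"gripper": 80, "delta_pos": [0, 0, 0], "dr": [0, 0, 0]},
  {"gripper": 80, "delta_pos": [0, 0, 0], "dr": [0, 0, 0]},
])

```text
t: 23.13
ee_pos: [428.4, -73.4, 148.8]
orientation: [1.126, 1.262, -1.128]
ft_force: [0.5, 0.9, 0.4]
width: 70.2
```

```bash
python3 - <<'E'
from h import *
for i in range(2): d=cam('wrist')
save(d,'w7.png'); P=cloud(d)
m=(P[...,2]>12)&(P[...,2]<19)&(np.hypot(P[...,0]-430,P[...,1]+73)<40)
q=P[m]; print(len(q),cv2.minEnclosingCircle(q[:,:2].astype(np.float32)),[np.round(v,1) for v in cv2.minAreaRect(q[:,:2].astype(np.float32))])
blobs('wrist',75,105,15,smin=80,xy=(430,-73),r=40)
plan(430,-73,11.3,6.5)
E
```

```text
688 ((430.7406311035156, -78.04705810546875), 19.954952239990234) [array([430.6, -77.8]), array([38.1, 38.8]), np.float64(7.6)]
wrist [276. 204.] 424 ray [array([431.4, -76.8]), array([37.9, 39.2]), np.float64(6.5)] top [array([431.2, -77.6]), array([37.3, 38.9]), np.float64(5.1)] z [ 9.3 14.1 15.3]
yaw now 6.5 -> -173.5 turn [-3.142  0.    -0.   ] shift cm [ 1.38e+01  1.00e-01 -1.00e-02]
yaw now 6.5 -> 6.5 turn [ 0. -0. -0.] shift cm [ 1.38e+01 -1.00e-01  1.00e-02]
yaw now 6.5 -> 186.5 turn [-3.142  0.    -0.   ] shift cm [ 1.38e+01  1.00e-01 -1.00e-02]
t 23.28 q [-0.19  0.28  2.09  0.    0.77 -0.31] pos [431.  -72.8 149.3] F [ 0.   0.5 -0.6] w 70.5
```

View pics/w7.png

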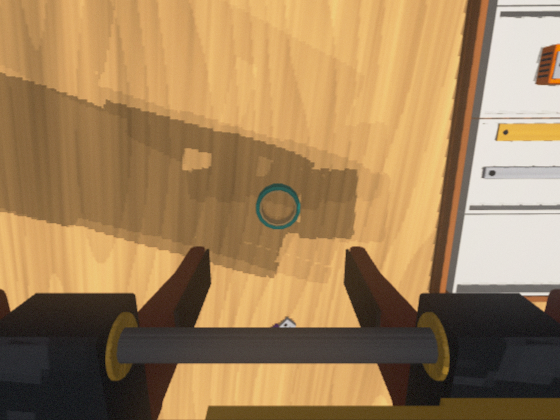

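The wrist view shows the tape ring at (278,206). The bookmark lies flat and parallel in its bin at (525,172), and the sharpener sits in its own at (550,65).

>>> apply_moves([
  {"gripper": 80, "delta_pos": [2.5, -0.05, 0.25], "dr": [0, 0, 0]},
  {"gripper": 80, "delta_pos": [3.2, 0, 0.24], "dr": [0, 0, 0]},
  {"gripper": 80, "delta_pos": [3.0, 0, 0], "dr": [0, 0, 0]},
  {"gripper": 80, "delta_pos": [2.2, 0, 0], "dr": [0, 0, 0]},
  {"gripper": 80, "delta_pos": [1.4, 0, 0], "dr": [0, 0, 0]},
])

```text
t: 23.7
ee_pos: [430.1, -77.2, 24.0]
orientation: [1.124, 1.263, -1.126]
ft_force: [-0.2, -0.6, -0.8]
width: 70.0
```

>>> apply_moves([
  {"gripper": 80, "delta_pos": [0.8, 0, 0], "dr": [0, 0, 0]},
  {"gripper": 80, "delta_pos": [0.5, 0, 0], "dr": [0, 0, 0]},
  {"gripper": 70, "delta_pos": [0.2, 0, 0], "dr": [0, 0, 0]},
  {"gripper": 65, "delta_pos": [0, 0, 0], "dr": [0, 0, 0]},
  {"gripper": 0, "delta_pos": [0, 0, 0], "dr": [0, 0, 0]},
])

```text
t: 24.12
ee_pos: [430.9, -78.0, 12.2]
orientation: [1.126, 1.26, -1.124]
ft_force: [0.4, 0.0, -0.7]
width: 53.7
```

>>> apply_moves([
  {"gripper": 0, "delta_pos": [0, 0, 0], "dr": [0, 0, 0]},
  {"gripper": 0, "delta_pos": [0, 0, 0], "dr": [0, 0, 0]},
  {"gripper": 0, "delta_pos": [0, 0, 0], "dr": [0, 0, 0]},
  {"gripper": 0, "delta_pos": [0, 0, 0], "dr": [0, 0, 0]},
  {"gripper": 0, "delta_pos": [0, 0, 0], "dr": [0, 0, 0]},
])

```text
t: 24.53
ee_pos: [430.7, -78.1, 12.3]
orientation: [1.126, 1.259, -1.125]
ft_force: [-0.4, -0.1, 6.5]
width: 38.8
```

>>> apply_moves([
  {"gripper": 0, "delta_pos": [0, 0, 0], "dr": [0, 0, 0]},
  {"gripper": 0, "delta_pos": [0, 0, 0], "dr": [0, 0, 0]},
  {"gripper": 0, "delta_pos": [0, 0, 0], "dr": [0, 0, 0]},
  {"gripper": 0, "delta_pos": [0, 0, 0], "dr": [0, 0, 0]},
  {"gripper": 0, "delta_pos": [0, 0, 0], "dr": [0, 0, 0]},
])

```text
t: 24.95
ee_pos: [430.7, -78.1, 12.3]
orientation: [1.126, 1.259, -1.125]
ft_force: [-1.0, -0.0, 7.4]
width: 38.7
```

```bash
python3 -c "
from h import *
plan(648.4,-92.6,92,6.5)"
```

```text
yaw now 6.5 -> -173.5 turn [ 3.141e+00 -2.000e-03 -1.000e-03] shift cm [ -7.97 -21.46  -3.91]
yaw now 6.5 -> 6.5 turn [-0.     0.    -0.001] shift cm [-7.97 21.46  3.91]
yaw now 6.5 -> 186.5 turn [ 3.141e+00 -2.000e-03 -1.000e-03] shift cm [ -7.97 -21.46  -3.91]
t 24.95 q [-0.21  0.57  2.14 -0.    0.43 -0.32] pos [430.7 -78.1  12.3] F [-1.  -0.   7.4] w 38.7
```

>>> apply_moves([
  {"gripper": 0, "delta_pos": [-0.8, 0, 0], "dr": [0, 0, 0]},
  {"gripper": 0, "delta_pos": [-1.7, 0, 0], "dr": [0, 0, 0]},
  {"gripper": 0, "delta_pos": [-2.5, 0, 0], "dr": [0, 0, 0]},
  {"gripper": 0, "delta_pos": [-2.0, 0, 0], "dr": [0, 0, 0]},
  {"gripper": 0, "delta_pos": [-1.0, 0, 0], "dr": [0, 0, 0]},
])

```text
t: 25.37
ee_pos: [431.1, -78.2, 94.0]
orientation: [1.126, 1.258, -1.124]
ft_force: [-0.0, -0.0, 0.1]
width: 38.7
```

>>> apply_moves([
  {"gripper": 0, "delta_pos": [0, 2.683, 0.489], "dr": [0, 0, 0]},
  {"gripper": 0, "delta_pos": [0, 2.683, 0.489], "dr": [0, 0, 0]},
  {"gripper": 0, "delta_pos": [0, 2.683, 0.489], "dr": [0, 0, 0]},
  {"gripper": 0, "delta_pos": [0, 2.683, 0.489], "dr": [0, 0, 0]},
  {"gripper": 0, "delta_pos": [0, 2.683, 0.489], "dr": [0, 0, 0]},
])

```text
t: 25.78
ee_pos: [567.2, -87.1, 91.7]
orientation: [1.125, 1.261, -1.126]
ft_force: [-0.2, -0.0, 0.5]
width: 39.1
```

>>> apply_moves([
  {"gripper": 0, "delta_pos": [0, 2.683, 0.489], "dr": [0, 0, 0]},
  {"gripper": 0, "delta_pos": [0, 2.683, 0.489], "dr": [0, 0, 0]},
  {"gripper": 0, "delta_pos": [0, 2.683, 0.489], "dr": [0, 0, 0]},
  {"gripper": 0, "delta_pos": [0, 0, 0], "dr": [0, 0, 0]},
  {"gripper": 0, "delta_pos": [0, 0, 0], "dr": [0, 0, 0]},
])

```text
t: 26.2
ee_pos: [648.3, -92.6, 91.2]
orientation: [1.125, 1.261, -1.125]
ft_force: [-0.2, -0.1, -0.7]
width: 38.3
```

```bash
python3 -c "
from h import *
for i in range(3): d=cam('wrist')
save(d,'w8.png')
plan(648.4,-92.6,22.0,6.5)"
```

```text
yaw now 6.5 -> -173.5 turn [3.141e+00 3.000e-03 1.000e-03] shift cm [ 6.91 -0.22 -0.04]
yaw now 6.5 -> 6.5 turn [-0.    -0.001  0.002] shift cm [6.91 0.22 0.04]
yaw now 6.5 -> 186.5 turn [3.141e+00 3.000e-03 1.000e-03] shift cm [ 6.91 -0.22 -0.04]
t 26.35 q [-0.16  0.63  1.64 -0.    0.87 -0.27] pos [646.2 -92.4  91.1] F [-0.4  0.2 -0.7] w 38.7
```

View pics/w8.png

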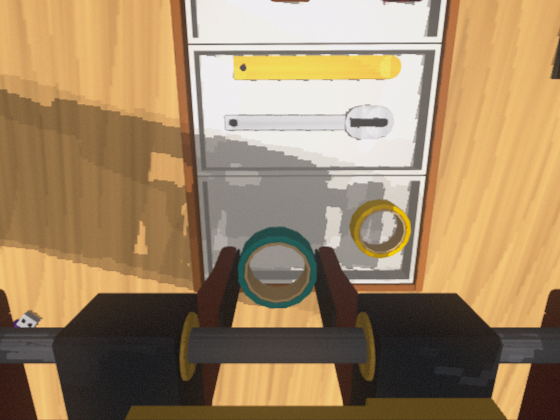

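The wrist view shows the tape held over its bin, with the yellow roll at (380,229). The bookmark lies flat at (310,122), parallel to the brass one.

>>> apply_moves([
  {"gripper": 0, "delta_pos": [1.6, 0.1, 0], "dr": [0, 0, 0]},
  {"gripper": 0, "delta_pos": [1.8, 0, 0], "dr": [0, 0, 0]},
  {"gripper": 0, "delta_pos": [1.4, 0, 0], "dr": [0, 0, 0]},
  {"gripper": 0, "delta_pos": [0.9, 0, 0], "dr": [0, 0, 0]},
  {"gripper": 0, "delta_pos": [0.6, 0, 0], "dr": [0, 0, 0]},
])

```text
t: 26.77
ee_pos: [647.6, -92.3, 27.3]
orientation: [1.125, 1.263, -1.127]
ft_force: [-0.8, 0.1, 1.2]
width: 38.4
```

>>> apply_moves([
  {"gripper": 0, "delta_pos": [0.38, 0, 0], "dr": [0, 0, 0]},
  {"gripper": 0, "delta_pos": [0.22, 0, 0], "dr": [0, 0, 0]},
  {"gripper": 0, "delta_pos": [0, 0, 0], "dr": [0, 0, 0]},
  {"gripper": 0, "delta_pos": [0, 0, 0], "dr": [0, 0, 0]},
  {"gripper": 58, "delta_pos": [0, 0, 0], "dr": [0, 0, 0]},
])

```text
t: 27.18
ee_pos: [649.4, -92.6, 23.2]
orientation: [1.126, 1.26, -1.125]
ft_force: [0.2, -0.1, -0.9]
width: 42.3
```

>>> apply_moves([
  {"gripper": 58, "delta_pos": [0, 0, 0], "dr": [0, 0, 0]},
  {"gripper": 58, "delta_pos": [0, 0, 0], "dr": [0, 0, 0]},
  {"gripper": 58, "delta_pos": [0, 0, 0], "dr": [0, 0, 0]},
  {"gripper": 58, "delta_pos": [-1.5, 0, 0], "dr": [0, 0, 0]},
  {"gripper": 58, "delta_pos": [-2.5, 0, 0], "dr": [0, 0, 0]},
])

```text
t: 27.6
ee_pos: [646.9, -92.2, 61.2]
orientation: [1.124, 1.265, -1.128]
ft_force: [-0.1, -0.0, 0.2]
width: 50.7
```

>>> apply_moves([
  {"gripper": 58, "delta_pos": [-3, 0, 0], "dr": [0, 0, 0]},
  {"gripper": 58, "delta_pos": [-3, 0, 0], "dr": [0, 0, 0]},
  {"gripper": 58, "delta_pos": [-3, -2.5, 0], "dr": [0, 0, 0]},
  {"gripper": 58, "delta_pos": [-2, -2.8, 0], "dr": [0, 0, 0]},
  {"gripper": 58, "delta_pos": [-2, -2.8, 0], "dr": [0, 0, 0]},
])

```text
t: 28.02
ee_pos: [568.0, -101.7, 195.2]
orientation: [1.126, 1.259, -1.124]
ft_force: [0.2, 0.1, 0.5]
width: 51.1
```

>>> apply_moves([
  {"gripper": 58, "delta_pos": [-2, -2.8, 0], "dr": [0, 0, 0]},
  {"gripper": 58, "delta_pos": [-2, -2.8, 0], "dr": [0, 0, 0]},
  {"gripper": 58, "delta_pos": [0, -2.8, 0], "dr": [0, 0, 0]},
  {"gripper": 58, "delta_pos": [0, 0, 0], "dr": [0, 0, 0]},
  {"gripper": 58, "delta_pos": [0, 0, 0], "dr": [0, 0, 0]},
])

```text
t: 28.43
ee_pos: [484.3, -111.3, 234.1]
orientation: [1.127, 1.258, -1.125]
ft_force: [0.0, 0.3, -0.2]
width: 50.9
```

```bash
python3 - <<'E'
from h import *
for i in range(3): d=cam('scene')
save(d,'s9.png'); P=cloud(d)
a=np.radians(6.5);E=np.array([[np.cos(a),np.sin(a)],[-np.sin(a),np.cos(a)]])
hsv=cv2.cvtColor(d['img'],cv2.COLOR_RGB2HSV)
def s(n,lo,hi,sm,xy,r=45):
    m=(hsv[...,0]>=lo)&(hsv[...,0]<=hi)&(hsv[...,1]>=sm)&(np.hypot(P[...,0]-xy[0],P[...,1]-xy[1])<r)
    q=P[m]; rc=cv2.minAreaRect(q[:,:2].astype(np.float32)); print(n,len(q),np.round(rc[0],1),np.round(rc[1:][0],1),'bin xy',np.round(E@(np.array(rc[0])-[655,26]),1),'top z',np.round(np.percentile(q[:,2],[50,95]),1))
s('eraser',115,165,25,(628,140)); s('sharp',8,18,150,(636,63),35); s('tape',75,105,80,(648,-92)); s('stick',115,165,30,(437,-222))
im=cv2.resize(d['img'][110:330,100:440],None,fx=2.3,fy=2.3,interpolation=cv2.INTER_CUBIC); cv2.imwrite('pics/s9c.png',im[...,::-1])
plan(500,0,200,6.5)
E
```

```text
eraser 189 [630.3 141.7] [25.2 64.1] bin xy [-11.5 117.7] top z [24.4 27.3]
sharp 82 [640.6  63.2] [23.3 29.2] bin xy [-10.1  38.6] top z [24.4 27.6]
tape 115 [651.2 -91.7] [37.5 41.9] bin xy [ -17.1 -116.5] top z [24.5 27.7]
stick 158 [ 438.7 -223.2] [44.4 27. ] bin xy [-243.1 -223.1] top z [10.4 12.6]
yaw now 6.5 -> -173.5 turn [ 3.141e+00 -2.000e-03 -0.000e+00] shift cm [ 3.3  -2.64 10.89]
yaw now 6.5 -> 6.5 turn [-0.     0.    -0.001] shift cm [  3.3    2.64 -10.89]
yaw now 6.5 -> 186.5 turn [ 3.141e+00 -2.000e-03 -0.000e+00] shift cm [ 3.3  -2.64 10.89]
t 28.58 q [-0.25  0.23  1.9   0.    1.   -0.36] pos [ 486.  -111.1  233. ] F [ 0.2 -0.1 -0.2] w 51.2
```

View pics/s9c.png

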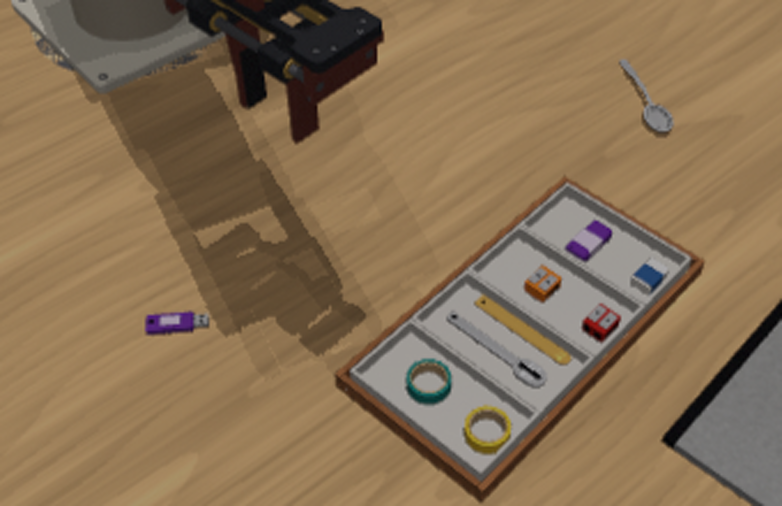

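The scene crop shows the eraser (589,240), sharpener (543,282), bookmark (495,345) and tape (429,380), each flat in its own bin. The stick and teaspoon are where they were and the arm is clear.

```bash
python3 -c "
from workcell import ctrl
print(ctrl.close_job())"
```

```text
the job is handed in; nothing more can be done
None
```

I put all four items in the tray in the order asked: eraser, bookmark, sharpener, tape. Each went into the bin holding its own kind, and I handed the job in at about 28.6 s on the robot clock.

**Last checks:**
- **Flat in place:** The final picture shows all four flat in their bins, clear of the walls and the fixed pieces. The eraser, sharpener and tape measured about 24 mm at the top, as they should when lying on the bin floor. I checked the bookmark only by eye, in the last three pictures.
- **Look-alikes:** I never touched the memory stick or the teaspoon. The stick measured within about 1 mm of where it started. I only compared the teaspoon by eye.
- **Arm:** It ended empty and clear of everything, about 230 mm above the table.

**What disagreed:**
- **Firm touch-down:** Setting the eraser down gave a brief 38 N reading at the wrist, with the arm going about 2 mm past its target. That is under the 120 N wrist limit and close to, but below, the 40 N pressing limit. I lowered the other three more slowly, with no such spike.
- **Camera offset:** The scene camera put the placed items 3–5 mm farther out than commanded and a few millimetres high. That fits an offset in that camera, and it is well within the room in the bins.

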